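Sort the tape machine's spares into their trays

TASK

Sort the loose spares into the grey trays: the two white guide rollers into the two-bay tray, one standing in each bay (either way round), the small brown cardboard core into the square tray, and the small roll of clear tape into the round dish. Each must sit flat on the floor of its tray, not on the rim, as upright as it stands now. Leave the white pot of thumb wax where it is.

Things in the scene. Friction and masses are not known exactly. Their poses are not given: they have to be found in the camera images.
- roller_large_centre (a point): Larger white guide roller, a flanged spool standing on end, 37 mm diameter, 34 mm high, about 35 g; this point is its centre, 17 mm above its underside, z along its axis. Solid to the fingers over its full 37 mm diameter at every height.
- roller_small_centre (a point): Smaller white guide roller, a flanged spool standing on end, 31 mm diameter, 34 mm high, about 35 g; this point is its centre, 17 mm above its underside, z along its axis. Solid to the fingers over its full 31 mm diameter at every height.
- small_core_centre (a point): Small brown cardboard core, a short tube standing on end, 42 mm outer diameter, 24 mm high, about 30 g; this point is its centre, 12 mm above its underside, z along its axis. Grip it across the outside (the bore is not open to a finger).
- clear_tape_centre (a point): Small roll of clear tape lying flat, pale yellow, 54 mm outer diameter, 18 mm high, about 45 g; this point is its centre, 9 mm above its underside, z along its axis. Grip it across the outside (the bore is not open to a finger).
- thumb_wax_centre (a point): White round pot of thumb wax with a closed flat lid, 49 mm diameter, 22 mm high, standing among the spares; not to be moved. This point is its centre, 11 mm above its underside.
- roller_bay_left (a point): Floor centre of one bay of the fixed two-bay grey tray, 60 mm by 116 mm outside, with two square bays 52 mm wide inside, side by side along its long side, 56 mm apart centre to centre; floor 3 mm and rim 8 mm above the table. Its y axis runs along the long side, from the other bay to this one; x crosses the short side.
- roller_bay_right (a point): Floor centre of the other bay of the two-bay grey tray; its y axis runs along the long side, from this bay to the other one. With a roller in each bay there is no room for a finger between them: straddle the rollers along x, across the short side.
- core_bay (a point): Floor centre of the fixed square single-bay grey tray, 68 mm outside, 60 mm inside, floor 3 mm and rim 8 mm above the table; axes along its sides.
- dish_bay (a point): Floor centre of the fixed round grey dish, 81 mm outer and 74 mm inner diameter, floor 3 mm and rim 8 mm above the table.
- bag_taper: The fixed taping machine at the left, not part of the job but an obstacle. Its bed, up to 245 mm high, covers x -0.05 to 0.39, y -0.10 to 0.22 m of its own frame. Its tape reel, a disc 176 mm in diameter and 20 mm thick with its axis along the machine's y, hangs over the table with its centre at (-0.311, -0.072, 0.562) m in that frame: keep the wrist clear of it.
Mind the look-alikes: they are no part of the job. Of the things like the part that bears clear_tape_centre, leave any that is purple; of the rest the smaller one is meant. What is shaped like the part that bears roller_small_centre but turquoise is not meant.

How it is judged:
At the end, for the whole second after the job is handed in: One roller in each bay of the two-bay tray (within 16 mm of the bay's centre), the core within 14 mm of the square tray's centre, the tape within 12 mm of the dish's; each centre under 2.5 mm above its seated height, tilt under 0.1 rad, released and at rest (((horizontal distance between roller_large_centre and roller_bay_left below 0.016 m and horizontal distance between roller_small_centre and roller_bay_right below 0.016 m) or (horizontal distance between roller_large_centre and roller_bay_right below 0.016 m and horizontal distance between roller_small_centre and roller_bay_left below 0.016 m)) and horizontal distance between small_core_centre and core_bay below 0.014 m and horizontal distance between clear_tape_centre and dish_bay below 0.012 m and height (world z) of each of roller_large_centre, roller_small_centre below 0.0225 m and angle between each of roller_large_centre, roller_small_centre, small_core_centre, clear_tape_centre's own z axis and vertical below 0.1 rad and linear speed of each of roller_large, roller_small, small_core, clear_tape below 0.01 m/s and height (world z) of small_core_centre below 0.0175 m and height (world z) of clear_tape_centre below 0.0145 m); the robot touches nothing.
It fails at once if the pot of thumb wax was moved by more than 20 mm (distance of thumb_wax_centre from where it was at the start of the episode above 0.02 m).
It also fails if it takes over 104 s, if anything falls off the work surface, if the arm or the gripper's body presses on something with over 40 N, if the wrist force passes 120 N, or if a joint passes its speed limit or range.

ROBOT

A 6-joint arm with a two-finger parallel gripper is mounted at the origin on a cart in front of the work surface, level with it; the furniture and walls round the work are solid. World frame = base frame: x ahead of the robot, y to its left, z up, the work surface at z = 0. Lengths are in m, angles in rad, forces in N, time in s.
With the tool pointing down it reaches from about 0.35 to 0.775 m from the base axis. Payload 7.3 kg.
Tool frame: the origin (TCP) lies between the finger pads; the fingertips stand 8 mm ahead of it and the grasp point (between the pads) lies 11 mm behind it (robot.nose_length is the distance from the TCP to the fingertips, in m); z points along the fingers, y is the line along which they close (so a half turn about z gives the same grasp; the last joint's range is limited). The gripper opens to 92 mm and grips with 3 to 60 N. Pads are 19 mm wide; open, the fingers measure 130 mm over their backs; the gripper's body (75 mm by 190 mm) begins 47 mm behind the grasp point.
Start: joints at [-1.49, 0.342, 1.524, -0, 1.275, -0.146], TCP at [0.118, -0.512, 0.235] pointing down, gripper open.
Joint ranges: [-2.53, 2.53], [-0.77, 2.02], [0.04, 2.7], [-1, 4.14], [0.28, 2.66], [-3.11, 3.11]. Speed limits (rad/s): [2.57, 2.57, 3.14, 3.14, 3.14, 3.14].

INTERFACE

Orientations are given as [roll, pitch, yaw] about the fixed x, y, z axes, in that order (R = Rz(yaw) Ry(pitch) Rx(roll)).
In Python, from cell import robot gives the robot as it stands. The module is installed in compiled form; this text tells all that it offers.
- The arm moves only by the shell command python3 -m jog 'ROWS' [FORCE]. ROWS is JSON, a list that holds one entry, the list of rows, each a list of 5 numbers: the gripper's target within -1 to 1 (fully open at 1, half-way at 0, shut at -1), then the shift along the tool's x, y, z in m, then the turn about the tool's z in rad. A call has 1 to 5 rows; each row is the pose to reach, as a shift and turn from the pose commanded when the call began, along the tool's axes at that moment; what a row does not reach only later rows make up. A row lasts 1/12 s, in which the tool goes at most 41.7 mm and 7.16 degrees, less where a joint would pass 70% of its speed; a pose out of reach is approached as far as the arm can. A call with a gripper value outside its range is refused whole. The fingers move at their own pace and stop on an object; FORCE is the grip in N (left out, the last holds). Time passes only in rows, so rows that repeat a pose let the fingers close. It gives the time, the measured TCP pose, the force, the opening and the grip force at its end, in the units of the state.
- robot.observe(): the state, without advancing time (a new reading comes with each control period).
- robot.read_camera(name): name is "scene" or "top" or "wrist"; returns the picture (400x640x3 uint8, red, green, blue); there is no depth.
- robot.camera_model(name): a dict with "camera_matrix" (3x3 intrinsics, pixels), "position" and "attitude" of the camera in the world; the wrist camera has in their place "mount" (4x4, takes a point from camera to tool coordinates, whose origin is the TCP and whose axes are the flange's). Camera axes: x right, y down, z forward; pixel columns grow to the right and rows downward; lengths in m; the calibration is good to about 2 mm. A picture is of the moment at which its call begins: read the wrist's pose just before it. camera_model takes no time and is no camera call.
- robot.hand_in(): hands the job in; it is judged then, once.
The state is a dict: "time": time; "qpos": joint angles; "qvel": joint speeds; "joint_efforts": joint torques, N m; "tool_pos": TCP position; "tool_rot": TCP orientation; "contact_force": force on the tool from outside, world axes, zero at the start; "torque": the same for the moment, N m; "opening": finger opening in m; "grip_force": force on a finger pad.
Only numpy, scipy, OpenCV 4.12 (cv2) and the standard library are available. Lean on these libraries where they do the work, as an engineer would, in place of code of your own. Each camera call takes 0.05 s, during which the arm holds its last target. There are 200 camera calls.

## Working session

There is one attempt and no reset: what is moved stays moved. The work goes in short steps, Python scripts to look and compute and a shell command to move; the robot and the scene stay as the last step left them, time stands still between calls to the robot, and variables do not carry over. Pictures are saved under pics/ and viewed, at most 14 in all, crops included, and the job is handed in when it is done.

```bash
mkdir -p pics
python3 - <<'E'
from cell import robot
import cv2
s=robot.observe(); print(s)
for n in("top","scene","wrist"):
    cv2.imwrite(f"pics/{n}0.png",robot.read_camera(n)[:,:,::-1]); print(n,robot.camera_model(n))
E
```

```text
{'time': 0.0, 'qpos': array([-1.48997131e+00,  3.42750983e-01,  1.52506808e+00, -8.28710584e-06,
        1.27540305e+00, -1.46018167e-01]), 'qvel': array([ 6.18079661e-04,  5.17420072e-05,  1.51097562e-03,  1.88431177e-03,
       -8.12113386e-04, -8.00368418e-04]), 'joint_efforts': array([ 2.44075673e-04, -4.31246281e+01, -2.44221425e+01,  7.16019818e-02,
        5.59651677e-02, -1.23589075e-04]), 'tool_pos': array([ 0.1180496 , -0.51112446,  0.23401248]), 'tool_rot': array([-3.13997938e+00, -2.29245624e-04,  2.26845415e-01]), 'contact_force': array([-0.30853058, -0.32317164, -0.08837872]), 'torque': array([0.02605187, 0.05192603, 0.07322298]), 'grip_force': 0.0, 'opening': 0.0917904328915933}
top {'camera_matrix': array([[389.16297263,   0.        , 324.47184066],
       [  0.        , 389.16297263, 204.91231738],
       [  0.        ,   0.        ,   1.        ]]), 'position': array([0.40420669, 0.02463724, 1.13350161]), 'attitude': array([-3.03972255, -0.01033397, -1.56468995])}
scene {'camera_matrix': array([[379.77424147,   0.        , 311.56080333],
       [  0.        , 379.77424147, 202.68421112],
       [  0.        ,   0.        ,   1.        ]]), 'position': array([-0.08790482, -0.45829655,  0.48948074]), 'attitude': array([-2.10687659,  0.007688  , -0.86196323])}
wrist {'camera_matrix': array([[343.92901991,   0.        , 320.91431646],
       [  0.        , 343.92901991, 204.38371674],
       [  0.        ,   0.        ,   1.        ]]), 'mount': array([[ 5.50244093e-04, -9.70070237e-01, -2.42823871e-01,
         6.61979919e-02],
       [ 9.99999589e-01,  3.58809815e-04,  8.32591719e-04,
         1.43733156e-03],
       [-7.20544858e-04, -2.42824229e-01,  9.70070036e-01,
        -1.49685850e-01],
       [ 0.00000000e+00,  0.00000000e+00,  0.00000000e+00,
         1.00000000e+00]])}
```

View pics/top0.png

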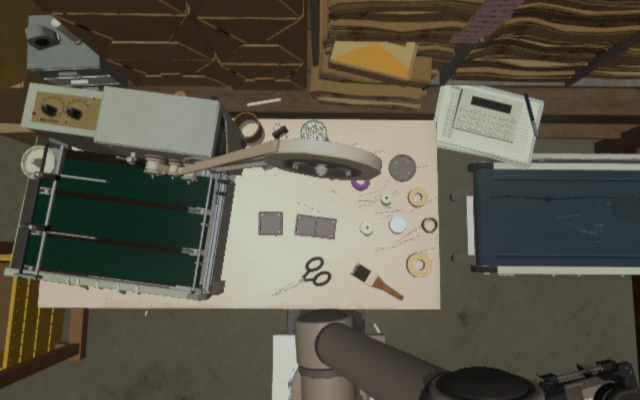

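View pics/scene0.png

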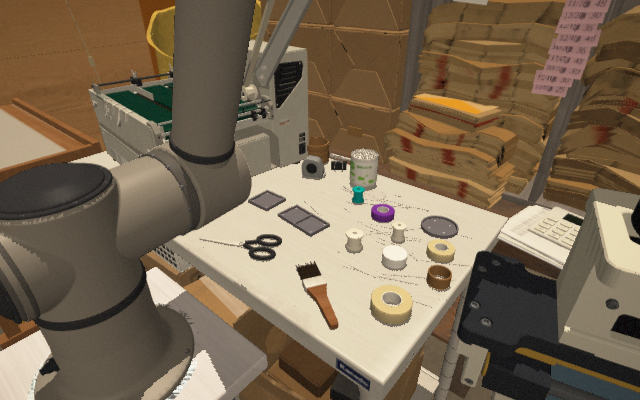

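The top view shows these candidates:
- **Tape:** three rolls. (360,183) is purple, so it is excluded. Of the two yellow rolls, (417,197) is smaller than (419,264), so (417,197) is meant.
- **Rollers:** white ones at (366,228) and (386,200). The turquoise one at scene (358,195) is excluded.
- **Core:** (429,226).
- **Wax pot:** (398,225).
- **Trays:** square (270,223), two-bay (315,227), dish (402,167).

Next I'll confirm these in an enlarged crop and measure positions.

```bash
cat > h.py <<'E'
from cell import robot
import cv2, numpy as np
from scipy.spatial.transform import Rotation as R
def pose(name,s=None):
    m=robot.camera_model(name); K=m["camera_matrix"]
    if name=="wrist":
        T=np.eye(4); T[:3,:3]=R.from_euler("xyz",s["tool_rot"]).as_matrix(); T[:3,3]=s["tool_pos"]
        T=T@m["mount"]; return K,T[:3,:3],T[:3,3]
    return K,R.from_euler("xyz",m["attitude"]).as_matrix(),np.array(m["position"])
def ray(P,uv,z):
    K,A,p=P; d=A@np.linalg.solve(K,[uv[0],uv[1],1.]); return p+d*(z-p[2])/d[2]
def proj(P,X):
    K,A,p=P; q=K@(A.T@(np.array(X)-p)); return q[:2]/q[2]
def tool(X,s):  # shift in tool axes from the current pose to TCP position X
    return R.from_euler("xyz",s["tool_rot"]).as_matrix().T@(np.array(X)-s["tool_pos"])
E
python3 - <<'E'
from h import *
im=cv2.imread("pics/top0.png"); P=pose("top")
for n,uv,z in [("rollA",(366,228),.034),("rollB",(386,200),.034),("core",(429,226),.024),("tape",(417,197),.018),("bigtape",(419,264),.02),("wax",(398,225),.022),("dish",(402,167),.008),("two",(315.5,227),.008),("sq",(270,223),.008),("reelL",(268,158),.562),("reelR",(381,163),.562),("bedcorner_tl",(60,147),.245),("br",(205,298),.245),("tr",(232,160),.245),("bl",(22,270),.245)]:
    print(n,ray(P,uv,z).round(3))
c=cv2.resize(im[145:285,245:445],None,fx=4,fy=4,interpolation=cv2.INTER_CUBIC); cv2.imwrite("pics/crop_top.png",c)
E
```

```text
rollA [ 0.452 -0.104  0.034]
rollB [ 0.532 -0.161  0.034]
core [ 0.459 -0.285  0.024]
tape [ 0.543 -0.254  0.018]
bigtape [ 0.351 -0.256  0.02 ]
wax [ 0.462 -0.197  0.022]
dish [ 0.633 -0.214  0.008]
two [0.455 0.039 0.008]
sq [0.466 0.171 0.008]
reelL [0.532 0.104 0.562]
reelR [ 0.526 -0.065  0.562]
bedcorner_tl [0.625 0.629 0.245]
br [0.284 0.282 0.245]
tr [0.598 0.231 0.245]
bl [0.344 0.692 0.245]
```

View pics/crop_top.png

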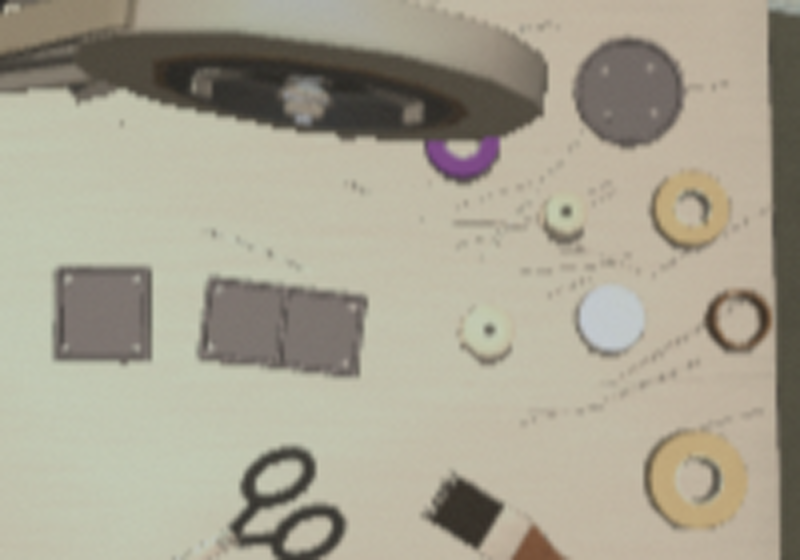

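Confirmed. The crop shows the smaller yellow roll at crop (690,209), well under the big one at (697,480), with the purple one partly under the reel. The rollers at (487,332) and (565,215) are white, the core is at (739,320) and the wax pot at (611,318). The reel sits at about x 0.53, y -0.07 to 0.10, so I'll carry low. Now I'll move over the spares for a wrist view.

```bash
python3 -m jog '[[[0.2,0.04,-0.022,0.004,0],[0.2,0.075,-0.041,0.006,0],[0.2,0.11,-0.06,0.01,0],[0.2,0.15,-0.082,0.012,0],[0.2,0.15,-0.082,0.012,0]]]'
python3 -m jog '[[[0.2,0.04,-0.022,0.004,0],[0.2,0.075,-0.041,0.006,0],[0.2,0.11,-0.06,0.01,0],[0.2,0.15,-0.082,0.012,0],[0.2,0.15,-0.082,0.012,0]]]'
python3 -m jog '[[[0.2,0.04,-0.022,0.004,0],[0.2,0.075,-0.041,0.006,0],[0.2,0.11,-0.06,0.01,0],[0.2,0.15,-0.082,0.012,0],[0.2,0.15,-0.082,0.012,0]]]'
```

```text
time: 0.57
tool_pos: [0.2491, -0.3933, 0.2222]
tool_rot: [-3.139, -0.002, 0.231]
contact_force: [-0.4, -0.4, -1.0]
opening: 0.0632
grip_force: 0.0
time: 0.98
tool_pos: [0.3768, -0.2802, 0.2103]
tool_rot: [-3.14, -0.001, 0.232]
contact_force: [0.3, -0.4, -0.3]
opening: 0.0549
grip_force: 0.0
time: 1.4
tool_pos: [0.5046, -0.167, 0.1981]
tool_rot: [-3.14, -0.002, 0.231]
contact_force: [-0.8, 0.8, 0.3]
opening: 0.0549
grip_force: 0.0
```

```bash
python3 -m jog '[[[0.2,0,0,0,-0.123],[0.2,0,0,0,-0.246],[0.2,0,0,0,-0.369],[0.2,0,0,0,-0.492],[0.2,0,0,0,-0.615]]]' >/dev/null
python3 -m jog '[[[0.2,0,0,0,-0.123],[0.2,0,0,0,-0.246],[0.2,0,0,0,-0.369],[0.2,0,0,0,-0.492],[0.2,0,0,0,-0.615]]]' >/dev/null
python3 -m jog '[[[0.2,0,0,0,0],[0.2,0,0,0,0]]]'
python3 - <<'E'
from h import *
s=robot.observe(); im=robot.read_camera("wrist")[:,:,::-1].copy(); cv2.imwrite("pics/w1.png",im); np.save("w1.npy",np.r_[s["tool_pos"],s["tool_rot"]])
E
```

```text
time: 2.4
tool_pos: [0.501, -0.1713, 0.1986]
tool_rot: [-3.141, 0.0, 1.453]
contact_force: [0.7, 0.5, 0.5]
opening: 0.0553
grip_force: 0.0
```

View pics/w1.png

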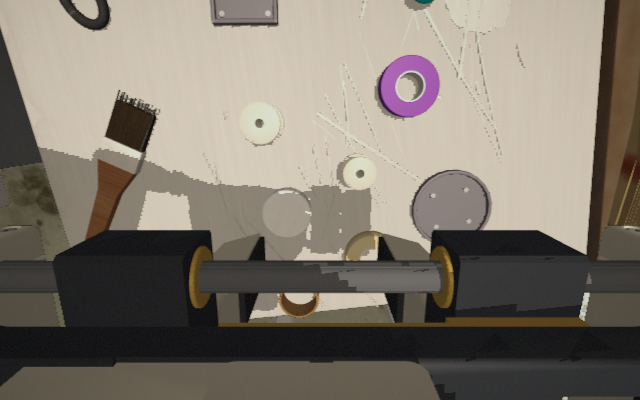

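The wrist view shows the large roller with its hole at (259,124), the small roller hole at (360,174), the dish at (451,207), and the pot at (287,213) partly shaded. The gripper hides the tape and core. I'll measure those and the trays by contour in the top view, and check the result against the wrist view.

Run:
```python
from h import *
P=pose("top"); im=cv2.imread("pics/top0.png"); a=np.load("w1.npy"); W=pose("wrist",dict(tool_pos=a[:3],tool_rot=a[3:])); wi=cv2.imread("pics/w1.png")
for n,uv,z in [("A",(259,124),.034),("B",(360,174),.034)]: print("wrist",n,ray(W,uv,z).round(4))
def blob(im,mask,uv,r):
    m=np.zeros(mask.shape,np.uint8); cv2.circle(m,uv,r,255,-1); m&=mask
    c=max(cv2.findContours(m,cv2.RETR_EXTERNAL,cv2.CHAIN_APPROX_NONE)[0],key=cv2.contourArea); return c
hsv=cv2.cvtColor(im,cv2.COLOR_BGR2HSV); g=cv2.cvtColor(im,cv2.COLOR_BGR2GRAY)
table=np.median(im[230:300:5,330:360].reshape(-1,3),0); print("table",table)
dark=((g<150)*255).astype(np.uint8)
for n,uv,r,z in [("dish",(402,167),20,.008),("two",(315,227),30,.008),("sq",(270,223),22,.008),("core",(429,226),12,.02)]:
    c=blob(im,dark,uv,r); q=cv2.minAreaRect(c); print(n,q,ray(P,q[0],z).round(4))
    if n in("two","sq"):
        b=[ray(P,p,.008)[:2] for p in cv2.boxPoints(q)]; print(np.round(b,4).tolist())
tp=((hsv[:,:,1]>75)&(g>120))*255
c=blob(im,tp.astype(np.uint8),(417,197),13); q=cv2.minAreaRect(c); print("tape",q,ray(P,q[0],.016).round(4))
wg=cv2.cvtColor(wi,cv2.COLOR_BGR2GRAY); c=blob(wi,((wg<140)*255).astype(np.uint8),(451,207),45); q=cv2.fitEllipse(cv2.convexHull(c)); print("wdish",q,ray(W,q[0],.008).round(4))
for uv in [(417,197),(428,226),(402,167)]: print(im[uv[1],uv[0]-9:uv[0]+10:2].tolist())
```

```text
wrist A [ 0.455  -0.1067  0.034 ]
wrist B [ 0.5402 -0.1619  0.034 ]
table [168. 188. 193.]
dish ((401.75006103515625, 167.25003051757812), (26.870054244995117, 27.577163696289062), 45.0) [ 0.6324 -0.213   0.008 ]
two ((315.07574462890625, 226.36912536621094), (40.509376525878906, 20.73126792907715), 6.842772960662842) [0.4568 0.0405 0.008 ]
[[0.4337, 0.1018], [0.4932, 0.0955], [0.48, -0.0212], [0.4206, -0.0142]]
sq ((270.0, 223.5), (23.0, 24.0), 90.0) [0.4642 0.1708 0.008 ]
[[0.4973, 0.2061], [0.4978, 0.1367], [0.4313, 0.1356], [0.4309, 0.2046]]
core ((431.0, 224.5), (15.0, 20.0), 90.0) [ 0.4638 -0.2922  0.02  ]
tape ((417.5, 196.5), (17.0, 17.0), 90.0) [ 0.545  -0.2559  0.016 ]
wdish ((451.7585754394531, 210.62425231933594), (82.22842407226562, 83.25131225585938), 0.09268707036972046) [ 0.6327 -0.2152  0.008 ]
[[82, 104, 117], [125, 170, 191], [128, 170, 190], [161, 181, 192], [162, 181, 193], [161, 179, 191], [129, 146, 156], [121, 144, 151], [124, 167, 190], [124, 166, 188]]
[[143, 161, 171], [91, 106, 116], [54, 72, 89], [151, 171, 184], [159, 177, 190], [162, 180, 191], [158, 177, 190], [154, 173, 185], [57, 69, 79], [86, 112, 137]]
[[101, 106, 115], [101, 105, 113], [100, 105, 114], [101, 107, 114], [100, 105, 113], [101, 105, 114], [101, 105, 113], [101, 105, 113], [100, 105, 113], [102, 106, 114]]
```

```bash
python3 -m jog '[[[0.2,0.015,-0.013,0.03,0],[0.2,0.03,-0.027,0.06,0],[0.2,0.044,-0.04,0.09,0],[0.2,0.059,-0.053,0.12,-0.005],[0.2,0.059,-0.053,0.12,-0.005]]]'
python3 -m jog '[[[0.2,0,0,0.02,0],[0.2,0,0,0.04,0],[0.2,0,0,0.055,0],[0.2,0,0,0.062,0],[0.2,0,0,0.062,0]]]'
```

```text
time: 2.87
tool_pos: [0.4493, -0.1024, 0.074]
tool_rot: [-3.129, -0.004, 1.46]
contact_force: [-1.6, 0.8, -0.2]
opening: 0.0551
grip_force: 0.0
time: 3.28
tool_pos: [0.455, -0.1063, 0.0159]
tool_rot: [-3.14, -0.0, 1.46]
contact_force: [0.8, -0.0, -0.4]
opening: 0.0552
grip_force: 0.0
```

```bash
python3 -m jog '[[[-1,0,0,0,0],[-1,0,0,0,0],[-1,0,0,0,0],[-1,0,0,0,0],[-1,0,0,0,0]]]' 15
python3 -m jog '[[[-1,0,0,0,0],[-1,0,0,-0.015,0],[-1,0,0,-0.035,0],[-1,0,0,-0.055,0],[-1,0,0,-0.055,0]]]'
```

```text
time: 3.7
tool_pos: [0.4559, -0.1064, 0.0176]
tool_rot: [3.14, 0.001, 1.462]
contact_force: [-0.6, -0.6, 6.4]
opening: 0.0364
grip_force: 15.0
time: 4.12
tool_pos: [0.4572, -0.1067, 0.0748]
tool_rot: [3.136, 0.002, 1.462]
contact_force: [0.9, 0.3, 0.1]
opening: 0.0367
grip_force: 15.0
```

```bash
python3 -m jog '[[[-1,0.035,-0.003,0,0],[-1,0.075,-0.006,0,0],[-1,0.11,-0.009,0,0],[-1,0.145,-0.012,0,0],[-1,0.174,-0.014,0,0]]]'
python3 -m jog '[[[-1,0,0,0.012,0],[-1,0,0,0.025,0],[-1,0,0,0.035,0],[-1,0,0,0.04,0],[-1,0,0,0.04,0]]]'
```

```text
time: 4.53
tool_pos: [0.4596, 0.0706, 0.0712]
tool_rot: [-3.141, -0.0, 1.462]
contact_force: [-0.1, 0.1, 0.5]
opening: 0.0368
grip_force: 15.0
time: 4.95
tool_pos: [0.4593, 0.0685, 0.0304]
tool_rot: [-3.139, 0.0, 1.462]
contact_force: [0.4, -0.1, 0.1]
opening: 0.0367
grip_force: 15.0
```

```bash
python3 -m jog '[[[-1,0,0,0.005,0],[-1,0,0,0.009,0],[-1,0,0,0.011,0],[-1,0,0,0.011,0]]]'
python3 - <<'E'
from h import *
cv2.imwrite("pics/s1.png",cv2.resize(robot.read_camera("scene")[140:300,220:480,::-1],None,fx=3,fy=3))
E
```

```text
time: 5.28
tool_pos: [0.4604, 0.0683, 0.0207]
tool_rot: [3.141, 0.0, 1.461]
contact_force: [-0.1, -0.5, -0.6]
opening: 0.0366
grip_force: 15.0
```

View pics/s1.png

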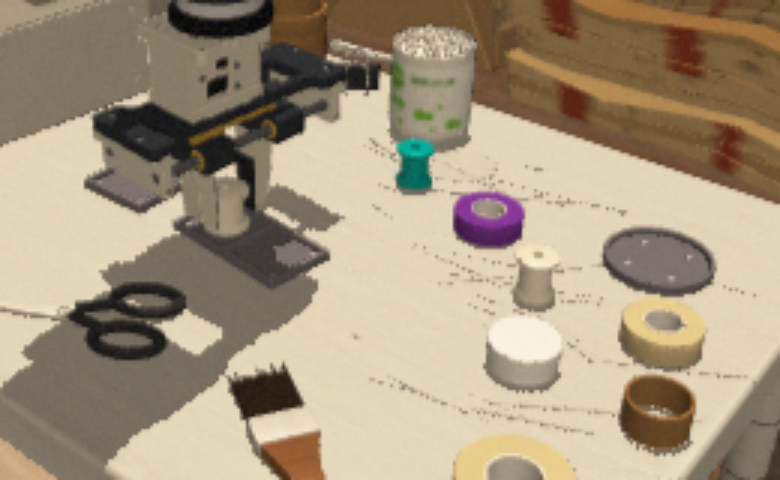

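The large roller hangs just above the left bay at crop (228,205), centred. I'll lower it the last bit and release.

```bash
python3 -m jog '[[[-1,0,0,0.0015,0],[-1,0,0,0.0015,0],[-1,0,0,0.0015,0]]]'
python3 -m jog '[[[0.2,0,0,0.0015,0],[0.2,0,0,0,0],[0.2,0,0,0,0],[0.2,0,0,0,0],[0.2,0,0,0,0]]]'
python3 -m jog '[[[0.2,0,0,-0.01,0],[0.2,0,0,-0.025,0],[0.2,0,0,-0.045,0],[0.2,0,0,-0.065,0],[0.2,0,0,-0.065,0]]]'
```

```text
time: 5.58
tool_pos: [0.4606, 0.0683, 0.0201]
tool_rot: [3.141, 0.0, 1.462]
contact_force: [-1.5, -0.4, 9.3]
opening: 0.0364
grip_force: 15.0
time: 6.0
tool_pos: [0.4603, 0.0684, 0.0192]
tool_rot: [3.142, 0.0, 1.462]
contact_force: [0.1, -0.7, -0.7]
opening: 0.0548
grip_force: 0.0
time: 6.42
tool_pos: [0.4623, 0.0685, 0.0872]
tool_rot: [3.136, -0.0, 1.462]
contact_force: [0.5, 0.6, -0.4]
opening: 0.0551
grip_force: 0.0
```

```bash
python3 -m jog '[[[0.2,-0.032,0.015,0,0],[0.2,-0.066,0.031,0,0],[0.2,-0.1,0.048,0,0],[0.2,-0.134,0.064,0,0],[0.2,-0.165,0.078,0,0]]]' >/dev/null
python3 -m jog '[[[0.2,-0.035,0.016,0,0],[0.2,-0.055,0.027,0,0],[0.2,-0.055,0.027,0.01,0],[0.2,-0.055,0.027,0.03,0],[0.2,-0.055,0.027,0.03,0]]]'
python3 - <<'E'
from h import *
s=robot.observe(); print(tool([.5402,-.1619,.016],s))
im=robot.read_camera("wrist")[:,:,::-1]; cv2.imwrite("pics/w2.png",im)
E
```

```text
time: 7.25
tool_pos: [0.5381, -0.1607, 0.0502]
tool_rot: [-3.135, -0.002, 1.461]
contact_force: [-1.9, -0.4, 0.1]
opening: 0.0553
grip_force: 0.0
[-0.00108412  0.00243932  0.03422707]
```

View pics/w2.png

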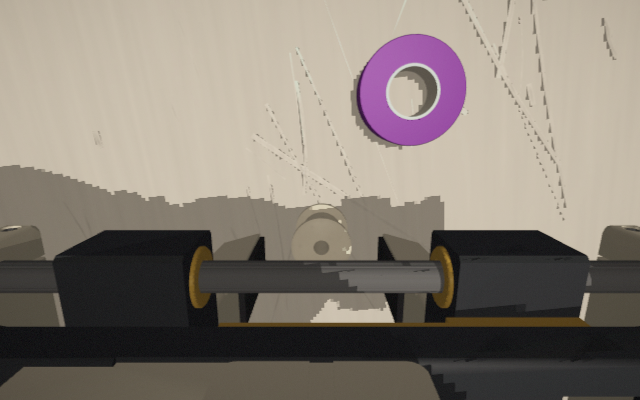

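The small roller is centred between the fingers at (321,245).

```bash
python3 -m jog '[[[0.2,0,0,0.015,0],[0.2,0,0,0.028,0],[0.2,0,0,0.035,0],[0.2,0,0,0.035,0],[0.2,0,0,0.035,0]]]'
```

```text
time: 7.72
tool_pos: [0.5408, -0.1612, 0.0195]
tool_rot: [-3.141, 0.0, 1.462]
contact_force: [0.1, -0.3, 0.5]
opening: 0.0551
grip_force: 0.0
```

```bash
python3 -m jog '[[[0.2,0,0,0.0035,0],[0.2,0,0,0.0035,0],[-1,0,0,0.0035,0],[-1,0,0,0.0035,0],[-1,0,0,0.0035,0]]]' 15
python3 -m jog '[[[-1,0,0,0,0],[-1,0,0,0,0],[-1,0,0,0,0],[-1,0,0,0,0]]]'
python3 -m jog '[[[-1,0,0,-0.005,0],[-1,0,0,-0.025,0],[-1,0,0,-0.045,0],[-1,0,0,-0.06,0],[-1,0,0,-0.06,0]]]'
```

```text
time: 8.13
tool_pos: [0.5409, -0.1618, 0.016]
tool_rot: [3.141, 0.0, 1.462]
contact_force: [-0.2, 0.1, 0.1]
opening: 0.0398
grip_force: 0.0
time: 8.47
tool_pos: [0.5408, -0.1617, 0.0159]
tool_rot: [3.141, 0.0, 1.462]
contact_force: [-1.5, -0.1, 2.0]
opening: 0.0303
grip_force: 15.0
time: 8.88
tool_pos: [0.5426, -0.1624, 0.079]
tool_rot: [3.136, 0.002, 1.462]
contact_force: [0.5, -0.5, -0.7]
opening: 0.0305
grip_force: 15.0
```

```bash
python3 -m jog '[[[-1,0.03,-0.019,0,0],[-1,0.063,-0.04,0,0],[-1,0.096,-0.061,0,0],[-1,0.129,-0.083,0,0],[-1,0.164,-0.1055,0,0]]]'
python3 -m jog '[[[-1,0,0,0,0],[-1,0,0,0.015,0],[-1,0,0,0.035,0],[-1,0,0,0.048,0],[-1,0,0,0.048,0]]]'
```

```text
time: 9.3
tool_pos: [0.4524, 0.014, 0.0751]
tool_rot: [-3.141, 0.0, 1.461]
contact_force: [0.3, 0.5, -0.6]
opening: 0.0311
grip_force: 15.0
time: 9.72
tool_pos: [0.4518, 0.0132, 0.0253]
tool_rot: [-3.137, -0.0, 1.462]
contact_force: [-0.7, 0.5, -1.3]
opening: 0.0309
grip_force: 15.0
```

```bash
python3 -m jog '[[[-1,0,0,0.004,0],[-1,0,0,0.008,0],[-1,0,0,0.008,0],[-1,0,0,0.008,0]]]'
```

```text
time: 10.05
tool_pos: [0.4539, 0.0127, 0.02]
tool_rot: [3.141, 0.0, 1.462]
contact_force: [0.1, -0.7, -0.7]
opening: 0.0305
grip_force: 15.0
```

```bash
python3 -m jog '[[[-1,0,0,0.0012,0],[-1,0,0,0.0012,0],[0.2,0,0,0.0012,0],[0.2,0,0,0.0005,0],[0.2,0,0,0.0005,0]]]'
python3 -m jog '[[[0.2,0,0,0,0],[0.2,0,0,0,0],[0.2,0,0,-0.015,0],[0.2,0,0,-0.04,0],[0.5,0,0,-0.065,0]]]'
python3 -m jog '[[[0.5,-0.033,0.0045,0,0],[0.5,-0.07,0.009,0,0],[0.5,-0.105,0.014,0,0],[0.5,-0.14,0.019,0,0],[0.5,-0.175,0.024,0,0]]]' >/dev/null
python3 -m jog '[[[0.5,-0.035,0.005,0,0],[0.5,-0.07,0.009,0,0],[0.5,-0.103,0.014,0,0],[0.5,-0.123,0.0165,0.015,0],[0.5,-0.123,0.0165,0.03,0]]]'
python3 - <<'E'
from h import *
s=robot.observe(); im=robot.read_camera("wrist")[:,:,::-1]; cv2.imwrite("pics/w3.png",im); np.save("w3.npy",np.r_[s["tool_pos"],s["tool_rot"]]); cv2.imwrite("pics/top3.png",cv2.resize(robot.read_camera("top")[180:260,250:450,::-1],None,fx=4,fy=4,interpolation=cv2.INTER_CUBIC))
E
```

```text
time: 10.47
tool_pos: [0.4538, 0.0128, 0.0194]
tool_rot: [3.141, 0.0, 1.462]
contact_force: [-1.1, 0.0, 0.4]
opening: 0.0459
grip_force: 0.0
time: 10.88
tool_pos: [0.4529, 0.0129, 0.0844]
tool_rot: [-3.139, 0.0, 1.462]
contact_force: [0.3, -0.3, 0.2]
opening: 0.058
grip_force: 0.0
time: 11.72
tool_pos: [0.4623, -0.2929, 0.0546]
tool_rot: [3.138, 0.004, 1.458]
contact_force: [0.4, -0.3, -0.6]
opening: 0.0688
grip_force: 0.0
```

View pics/w3.png

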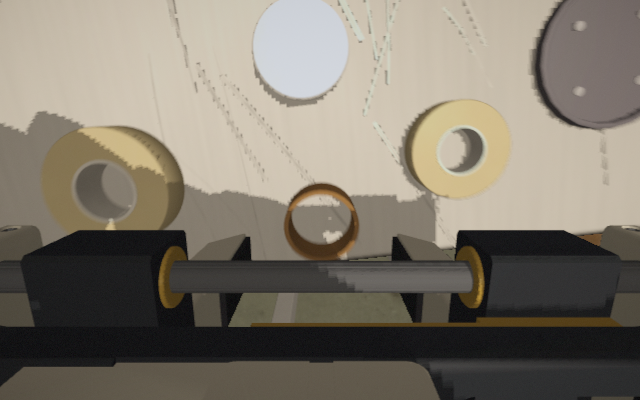

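View pics/top3.png

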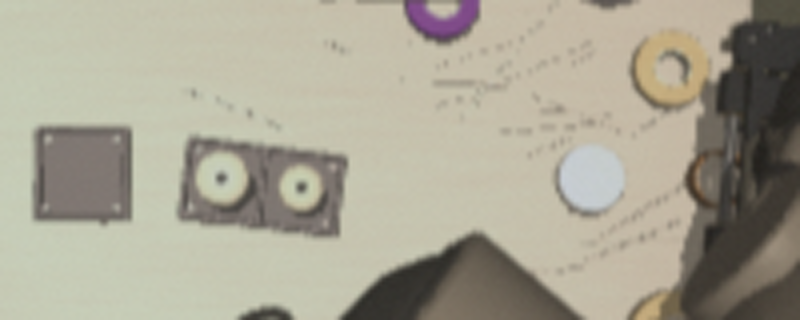

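Both rollers stand in their bays, at crop (220,180) and (302,187). In the wrist view the core's rim centre is at (321,222), the small yellow tape is at (457,148), and the big roll is at (113,183).

Run:
```python
from h import *
a=np.load("w3.npy"); s=dict(tool_pos=a[:3],tool_rot=a[3:]); W=pose("wrist",s)
s=robot.observe()
for n,uv,z in [("core",(321,222),.024),("tape",(457,148),.018),("wax",(300,48),.022)]:
    X=ray(W,uv,z); print(n,X.round(4),tool([X[0],X[1],.016],s).round(4))
print(s["tool_pos"])
```

```text
core [ 0.4652 -0.2844  0.024 ] [0.0037 0.005  0.036 ]
tape [ 0.5422 -0.2533  0.018 ] [0.0432 0.0781 0.0358]
wax [ 0.4649 -0.1954  0.022 ] [ 0.0922 -0.0052  0.0363]
[ 0.45991368 -0.28767097  0.05198587]
```

```bash
python3 -m jog '[[[0.5,0.004,0.003,0.005,0],[0.5,0.004,0.003,0.02,0],[0.5,0.004,0.003,0.034,0],[0.5,0.004,0.003,0.037,0],[0.5,0.004,0.003,0.037,0]]]'
```

```text
time: 12.23
tool_pos: [0.465, -0.2829, 0.017]
tool_rot: [-3.14, -0.001, 1.463]
contact_force: [-0.4, -0.2, 0.2]
opening: 0.0687
grip_force: 0.0
```

```bash
python3 -m jog '[[[-1,0,0,0,0],[-1,0,0,0,0],[-1,0,0,0,0],[-1,0,0,0,0],[-1,0,0,0,0]]]' 12
python3 -m jog '[[[-1,0,0,0,0],[-1,0,0,-0.02,0],[-1,0,0,-0.045,0],[-1,0,0,-0.07,0],[-1,0,0,-0.07,0]]]'
python3 -m jog '[[[-1,0.03,-0.0033,0,0],[-1,0.065,-0.0072,0,0],[-1,0.1,-0.011,0,0],[-1,0.135,-0.015,0,0],[-1,0.17,-0.0187,0,0]]]'
python3 -m jog '[[[-1,0.03,-0.0033,0,0],[-1,0.065,-0.0072,0,0],[-1,0.1,-0.011,0,0],[-1,0.12,-0.0132,0,0],[-1,0.12,-0.0132,0,0]]]'
python3 - <<'E'
from h import *
s=robot.observe(); im=robot.read_camera("wrist")[:,:,::-1]; cv2.imwrite("pics/w4.png",im); np.save("w4.npy",np.r_[s["tool_pos"],s["tool_rot"]]); print(s["tool_pos"])
t=cv2.imread("pics/top0.png"); cv2.imwrite("pics/bed.png",cv2.resize(t[90:310,130:300],None,fx=2.7,fy=2.7))
E
```

```text
time: 12.65
tool_pos: [0.4652, -0.2843, 0.0178]
tool_rot: [3.141, 0.001, 1.462]
contact_force: [0.2, 0.6, 2.8]
opening: 0.0416
grip_force: 12.0
time: 13.07
tool_pos: [0.467, -0.2859, 0.0917]
tool_rot: [3.135, 0.004, 1.462]
contact_force: [1.7, 0.0, -0.4]
opening: 0.0414
grip_force: 12.0
time: 13.48
tool_pos: [0.4643, -0.1117, 0.0869]
tool_rot: [-3.141, -0.0, 1.461]
contact_force: [0.8, 0.9, -0.4]
opening: 0.0417
grip_force: 12.0
time: 13.9
tool_pos: [0.464, 0.011, 0.0869]
tool_rot: [-3.141, -0.001, 1.466]
contact_force: [-0.7, 0.7, -0.5]
opening: 0.0413
grip_force: 12.0
[0.46403374 0.01095548 0.08689413]
```

View pics/w4.png

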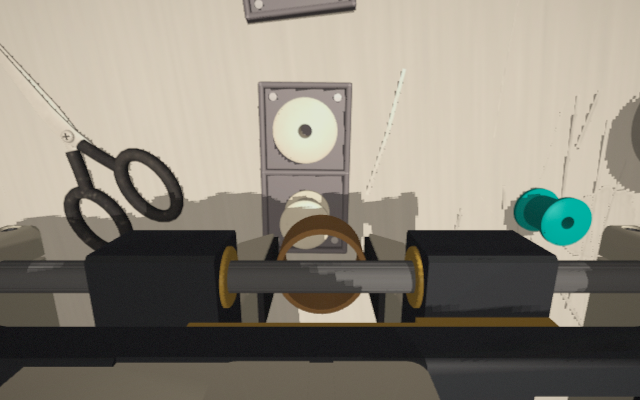

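View pics/bed.png

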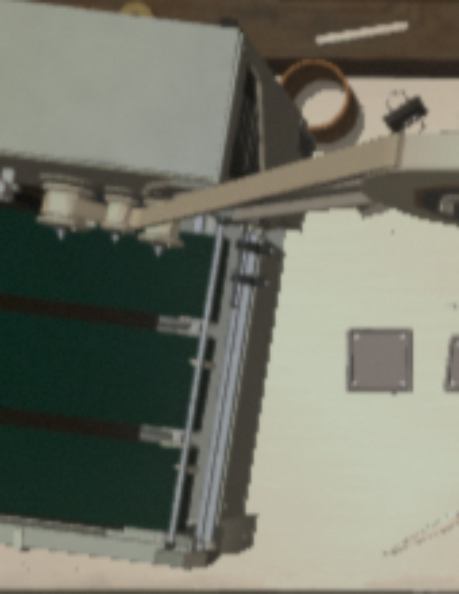

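The first picture shows the core held at (320,265) and the rollers in their bays, the left one at (305,130). In the second, the bed's side foot is at crop x≈262 level with the square tray, and its top edge is at about 235.

Run:
```python
from h import *
P=pose("top")
print(ray(P,(130+262/2.7,223),0),ray(P,(130+245/2.7,223),.245),ray(P,(130+235/2.7,223),.245))
s=robot.observe(); print(tool([.4642,.1708,.087],s), tool([.4642,.169,.087],s))
from scipy.spatial.transform import Rotation as R
T=R.from_euler("xyz",s["tool_rot"]).as_matrix(); print(s["tool_pos"]+T@robot.camera_model("wrist")["mount"][:3,3])
```

```text
[0.46527743 0.29652337 0.        ] [0.45198177 0.25206308 0.245     ] [0.45192557 0.26047637 0.245     ]
[ 1.60665424e-01 -1.72257776e-02 -5.58385519e-05] [ 1.58875422e-01 -1.70363250e-02 -5.58691469e-05]
[0.47275391 0.07278337 0.23662336]
```

```bash
python3 -m jog '[[[-1,0.03,-0.0033,0,0],[-1,0.065,-0.0072,0,0],[-1,0.1,-0.011,0,0],[-1,0.125,-0.0135,0,0],[-1,0.14,-0.015,0,0]]]'
python3 -m jog '[[[-1,0.01,-0.001,0,0],[-1,0.0165,-0.002,0,0],[-1,0.0165,-0.002,0.01,0],[-1,0.0165,-0.002,0.02,0],[-1,0.0165,-0.002,0.03,0]]]'
python3 -m jog '[[[-1,0,0,0.01,0],[-1,0,0,0.02,0],[-1,0,0,0.03,0],[-1,0,0,0.033,0],[-1,0,0,0.033,0]]]'
```

```text
time: 14.37
tool_pos: [0.4653, 0.1496, 0.087]
tool_rot: [3.141, -0.0, 1.462]
contact_force: [0.3, -0.4, 0.0]
opening: 0.0415
grip_force: 12.0
time: 14.78
tool_pos: [0.4648, 0.1639, 0.0559]
tool_rot: [-3.141, 0.001, 1.461]
contact_force: [-0.2, 1.1, -0.3]
opening: 0.0412
grip_force: 12.0
time: 15.2
tool_pos: [0.4645, 0.1648, 0.0232]
tool_rot: [-3.14, 0.001, 1.462]
contact_force: [-0.2, -0.1, -0.5]
opening: 0.0417
grip_force: 12.0
```

```bash
python3 -m jog '[[[-1,0.004,-0.0004,0,0],[-1,0.004,-0.0004,0.0025,0],[-1,0.004,-0.0004,0.0025,0],[-1,0.004,-0.0004,0.0035,0],[-1,0.004,-0.0004,0.0035,0]]]'
python3 -m jog '[[[0.4,0,0,0,0],[0.4,0,0,0,0],[0.4,0,0,0,0],[0.4,0,0,0,0],[0.4,0,0,0,0]]]'
python3 -m jog '[[[0.4,0,0,0,0],[0.4,0,0,-0.015,0],[0.4,0,0,-0.04,0],[0.4,0,0,-0.07,0],[0.4,-0.03,0,-0.07,0]]]'
```

```text
time: 15.62
tool_pos: [0.4652, 0.169, 0.0211]
tool_rot: [3.141, 0.0, 1.462]
contact_force: [-0.7, -0.4, 4.5]
opening: 0.0418
grip_force: 12.0
time: 16.03
tool_pos: [0.4649, 0.169, 0.0206]
tool_rot: [-3.141, 0.0, 1.462]
contact_force: [0.2, -0.5, -0.1]
opening: 0.0639
grip_force: 0.0
time: 16.45
tool_pos: [0.4653, 0.1423, 0.0953]
tool_rot: [3.132, -0.004, 1.465]
contact_force: [1.7, -0.1, 1.0]
opening: 0.0643
grip_force: 0.0
```

```bash
python3 -m jog '[[[0.65,-0.03,0.003,0,0],[0.65,-0.065,0.007,0,0],[0.65,-0.1,0.011,0,0],[0.65,-0.14,0.015,0,0],[0.65,-0.175,0.019,0,0]]]' >/dev/null
python3 -m jog '[[[0.65,-0.035,0.004,0,0],[0.65,-0.07,0.0075,0,0],[0.65,-0.1,0.011,0,0],[0.65,-0.12,0.013,0,0],[0.65,-0.12,0.013,0,0]]]'
python3 -m jog '[[[0.65,-0.022,0.023,0,0.116],[0.65,-0.044,0.046,0,0.232],[0.65,-0.066,0.069,0,0.348],[0.65,-0.0876,0.092,0,0.463],[0.65,-0.0876,0.092,0.02,0.463]]]'
python3 -m jog '[[[0.65,0,0,0.01,0],[0.65,0,0,0.015,0],[0.65,0,0,0.015,0]]]'
python3 - <<'E'
from h import *
s=robot.observe(); im=robot.read_camera("wrist")[:,:,::-1]; cv2.imwrite("pics/w5.png",im); np.save("w5.npy",np.r_[s["tool_pos"],s["tool_rot"]]); print(s["tool_pos"],s["tool_rot"],tool([.5435,-.2545,.0155],s))
cv2.imwrite("pics/top5.png",cv2.resize(robot.read_camera("top")[145:285,245:445,::-1],None,fx=4,fy=4,interpolation=cv2.INTER_CUBIC))
E
```

```text
time: 17.28
tool_pos: [0.4618, -0.1613, 0.0908]
tool_rot: [3.14, 0.002, 1.458]
contact_force: [-0.3, -0.7, 0.2]
opening: 0.076
grip_force: 0.0
time: 17.7
tool_pos: [0.5491, -0.2597, 0.0743]
tool_rot: [3.129, 0.0, 0.991]
contact_force: [-1.1, -0.1, -0.1]
opening: 0.076
grip_force: 0.0
time: 17.95
tool_pos: [0.5418, -0.2527, 0.054]
tool_rot: [-3.137, -0.0, 1.0]
contact_force: [0.4, -0.2, 0.2]
opening: 0.0754
grip_force: 0.0
[ 0.54179842 -0.25270562  0.05395166] [-3.13676072e+00 -4.00184260e-05  1.00014815e+00] [-0.00059245  0.00258702  0.03843958]
```

View pics/w5.png

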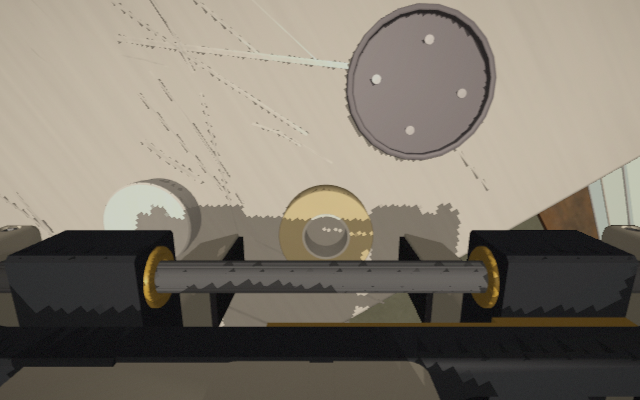

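The tape is at (326,235), between the fingers (240 to 403). The wax pot at (147,215) is clear of the left finger, and the dish is at (421,82).

```bash
python3 -m jog '[[[0.65,0,0.001,0.015,0],[0.65,0,0.001,0.03,0],[0.65,0,0.001,0.039,0],[0.65,0,0.001,0.039,0],[0.65,0,0.001,0.039,0]]]'
python3 - <<'E'
from h import *
a=np.load("w5.npy"); s=dict(tool_pos=a[:3],tool_rot=a[3:]); W=pose("wrist",s); print("dish",ray(W,(421.5,81.5),.008))
E
```

```text
time: 18.47
tool_pos: [0.5442, -0.2549, 0.0171]
tool_rot: [-3.141, 0.0, 0.999]
contact_force: [0.2, 0.7, 0.1]
opening: 0.0756
grip_force: 0.0
dish [ 0.63415664 -0.21222132  0.008     ]
```

```bash
python3 -m jog '[[[0.65,0,0,0.0015,0],[-1,0,0,0.0015,0],[-1,0,0,0.0015,0],[-1,0,0,0.0015,0],[-1,0,0,0.0015,0]]]' 15
python3 -m jog '[[[-1,0,0,0,0],[-1,0,0,0,0],[-1,0,0,-0.01,0],[-1,0,0,-0.03,0],[-1,0,0,-0.045,0]]]'
python3 -m jog '[[[-1,0.025,0.016,0,0],[-1,0.05,0.0315,0,0],[-1,0.07,0.044,0,0],[-1,0.083,0.0525,0,0],[-1,0.083,0.0525,0,0]]]'
python3 -m jog '[[[-1,0,0,0.012,0],[-1,0,0,0.025,0],[-1,0,0,0.035,0],[-1,0,0,0.035,0],[-1,0,0,0.035,0]]]'
```

```text
time: 18.88
tool_pos: [0.5443, -0.2552, 0.0156]
tool_rot: [3.141, 0.0, 0.999]
contact_force: [-0.1, 0.4, 1.2]
opening: 0.0539
grip_force: 5.2
time: 19.3
tool_pos: [0.5442, -0.2551, 0.0613]
tool_rot: [-3.141, 0.0, 0.999]
contact_force: [1.0, -0.4, -0.9]
opening: 0.0534
grip_force: 15.0
time: 19.72
tool_pos: [0.6358, -0.2121, 0.0608]
tool_rot: [3.14, -0.001, 1.001]
contact_force: [-1.3, -0.0, -0.4]
opening: 0.053
grip_force: 15.0
time: 20.13
tool_pos: [0.6319, -0.214, 0.0237]
tool_rot: [-3.139, 0.001, 0.998]
contact_force: [1.5, 0.0, 0.0]
opening: 0.0535
grip_force: 15.0
```

```bash
python3 -m jog '[[[-1,0,0,0.003,0],[-1,0,0,0.0055,0],[-1,0,0,0.007,0],[-1,0,0,0.007,0],[-1,0,0,0.007,0]]]'
```

```text
time: 20.55
tool_pos: [0.6334, -0.214, 0.0186]
tool_rot: [3.141, 0.0, 0.999]
contact_force: [-0.8, -0.8, 0.7]
opening: 0.0535
grip_force: 15.0
```

```bash
python3 -m jog '[[[0.65,0,0,0,0],[0.65,0,0,0,0],[0.65,0,0,0,0],[0.65,0,0,0,0],[0.65,0,0,0,0]]]'
python3 -m jog '[[[0.65,0,0,-0.005,0],[0.65,0,0,-0.03,0],[0.65,0,0,-0.065,0],[0.65,0,0,-0.09,0],[0.65,0,0,-0.09,0]]]'
python3 -m jog '[[[0.65,-0.02,-0.03,0,0],[0.65,-0.04,-0.06,0,0],[0.65,-0.06,-0.09,0,0],[0.65,-0.08,-0.12,0,0],[0.65,-0.08,-0.12,0,0]]]' >/dev/null
python3 - <<'E'
from h import *
t=robot.read_camera("top")[:,:,::-1]; c=robot.read_camera("scene")[:,:,::-1]
a=cv2.resize(t[145:285,245:445],(800,560)); cv2.imwrite("pics/top6.png",a)
cv2.imwrite("pics/s6.png",cv2.resize(c[150:300,220:480],(780,450)))
E
```

```text
time: 20.97
tool_pos: [0.6333, -0.2137, 0.0182]
tool_rot: [3.142, 0.0, 0.999]
contact_force: [0.5, 1.2, -0.1]
opening: 0.0754
grip_force: 0.0
time: 21.38
tool_pos: [0.6363, -0.2151, 0.1152]
tool_rot: [3.13, -0.001, 0.999]
contact_force: [1.2, 0.1, 0.3]
opening: 0.0758
grip_force: 0.0
```

View pics/s6.png

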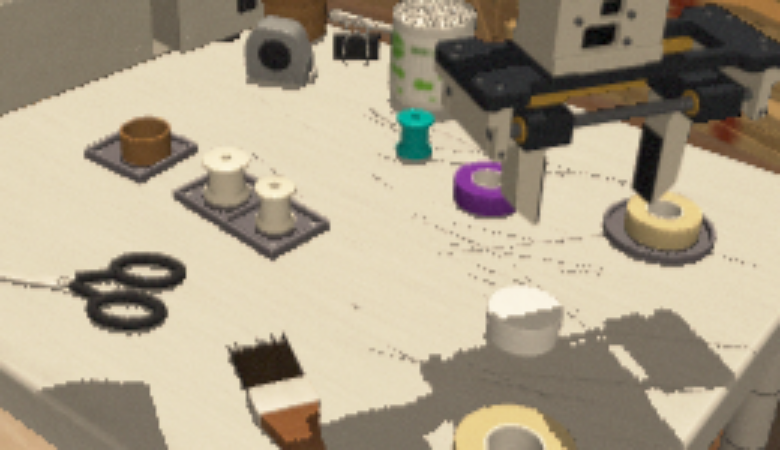

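View pics/top6.png

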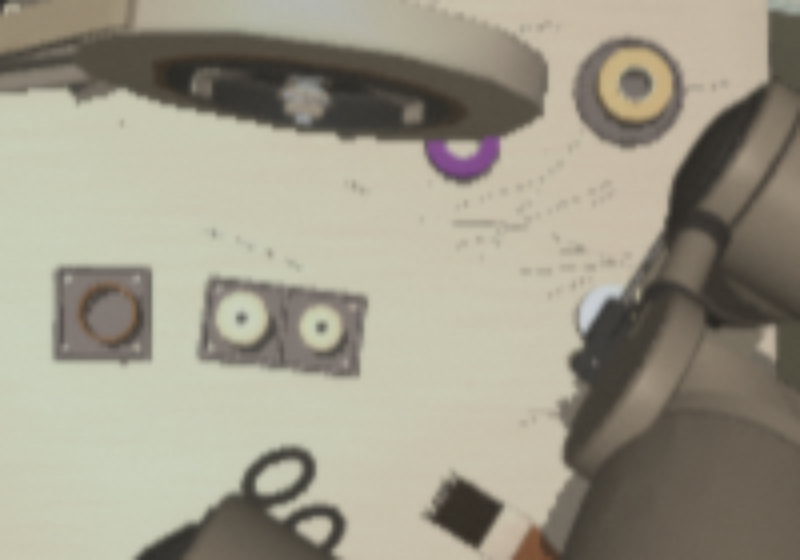

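The core, both rollers and the tape sit flat in their trays. The wax pot has not moved and the arm is clear.

```bash
python3 -c "
from cell import robot
print(robot.hand_in(), robot.observe()['time'])"
```

```text
the job is handed in; nothing more can be done
the job is handed in; nothing more can be done
```

I handed the job in at about 22 s of the 104 s. In the last pictures both rollers, the core and the small clear tape sat flat in their trays, and the wax pot had not visibly moved; hand-in returned no verdict.

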